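# Weigh out steel bolsters on the spring scale

## Task

Weigh out a lot of knife bolsters: lay the short steel blanks in the pan of the spring scale one at a time, letting go and letting the pan settle each time, until the pan's thin black pointer ring comes to rest level with the white mark sleeve on the scale's post. Stop there: any blank not needed stays on the bench, and the long steel bar is not used.

Things in the scene. Friction and masses are not known exactly. Their poses are not given: they have to be found in the camera images.
- blank_a: Short steel bolster blank, a plain rectangular bar 48 long x 24 wide x 20 mm high with two small dark rivet dots on top, about 180 g, lying flat on the bench. Origin: centre of its underside; x along its 48 mm length, z up. One of three alike.
- blank_b: Second short steel blank, same as blank_a.
- blank_c: Third short steel blank, same as blank_a.
- long_bar: Steel bar of the same section as the blanks, 24 x 20 mm, but 90 mm long, with three dark dots on top; lies among the blanks on the bench and is not wanted. Origin: centre of its underside; x along its length.
- pan_floor (a point): Centre of the upper face of the scale's level steel pan, 130 mm along x by 210 mm along y, lip 6 mm high; z up. Empty, it is 160 mm above the bench; it sinks straight down, staying level, about 20 mm per blank (a few per cent more or less), settles within 1 s, and stops at 85 mm. A thin black pointer ring at this height, fixed to its -y end, runs round a post.
- mark (a point): Centre of the white mark sleeve, 28 mm high, 36 mm square, on the black post (170 mm high, 150 mm from pan_floor along the pan's -y). Axes as pan_floor. Its height varies; two or three blanks bring the ring level with it. The ring is on the sleeve when pan_floor is less than 14 mm higher or lower than this point.
Mind the look-alikes: they are no part of the job. Leave any yellow look-alike of the blank_c alone.

How it is judged:
On the way, in this order (a step that is already met when the one before it is completed fails the run):
1. one blank alone lies in the pan, let go and at rest ((((horizontal distance between blank_a and pan_floor below 0.12 m and z of blank_a in the frame of pan_floor between -0.006 and 0.05 m) and not (horizontal distance between blank_b and pan_floor below 0.12 m and z of blank_b in the frame of pan_floor between -0.006 and 0.05 m) and not (horizontal distance between blank_c and pan_floor below 0.12 m and z of blank_c in the frame of pan_floor between -0.006 and 0.05 m)) or ((horizontal distance between blank_b and pan_floor below 0.12 m and z of blank_b in the frame of pan_floor between -0.006 and 0.05 m) and not (horizontal distance between blank_a and pan_floor below 0.12 m and z of blank_a in the frame of pan_floor between -0.006 and 0.05 m) and not (horizontal distance between blank_c and pan_floor below 0.12 m and z of blank_c in the frame of pan_floor between -0.006 and 0.05 m)) or ((horizontal distance between blank_c and pan_floor below 0.12 m and z of blank_c in the frame of pan_floor between -0.006 and 0.05 m) and not (horizontal distance between blank_a and pan_floor below 0.12 m and z of blank_a in the frame of pan_floor between -0.006 and 0.05 m) and not (horizontal distance between blank_b and pan_floor below 0.12 m and z of blank_b in the frame of pan_floor between -0.006 and 0.05 m))) and contact force between the fingers and blank_a below 0.3 N and contact force between the fingers and blank_b below 0.3 N and contact force between the fingers and blank_c below 0.3 N and linear speed of each of blank_a, blank_b, blank_c below 0.03 m/s), for 0.3 s.
2. two blanks lie in the pan, let go and at rest ((((horizontal distance between blank_b and pan_floor below 0.12 m and z of blank_b in the frame of pan_floor between -0.006 and 0.05 m) and (horizontal distance between blank_c and pan_floor below 0.12 m and z of blank_c in the frame of pan_floor between -0.006 and 0.05 m)) or ((horizontal distance between blank_a and pan_floor below 0.12 m and z of blank_a in the frame of pan_floor between -0.006 and 0.05 m) and (horizontal distance between blank_c and pan_floor below 0.12 m and z of blank_c in the frame of pan_floor between -0.006 and 0.05 m)) or ((horizontal distance between blank_a and pan_floor below 0.12 m and z of blank_a in the frame of pan_floor between -0.006 and 0.05 m) and (horizontal distance between blank_b and pan_floor below 0.12 m and z of blank_b in the frame of pan_floor between -0.006 and 0.05 m))) and contact force between the fingers and blank_a below 0.3 N and contact force between the fingers and blank_b below 0.3 N and contact force between the fingers and blank_c below 0.3 N and linear speed of each of blank_a, blank_b, blank_c below 0.03 m/s), for 0.3 s.
At the end, for the whole second after the job is handed in: The pan's pointer ring rests level with the white mark sleeve (pan_floor within 14 mm of the mark's height) with at least two short blanks lying in the pan; every blank is at rest, either in the pan or on the bench; the long bar is on the bench (z of pan_floor in the frame of mark between -0.014 and 0.014 m and ((horizontal distance between blank_a and pan_floor below 0.12 m and z of blank_a in the frame of pan_floor between -0.006 and 0.05 m) or height (world z) of blank_a below 0.03 m) and ((horizontal distance between blank_b and pan_floor below 0.12 m and z of blank_b in the frame of pan_floor between -0.006 and 0.05 m) or height (world z) of blank_b below 0.03 m) and ((horizontal distance between blank_c and pan_floor below 0.12 m and z of blank_c in the frame of pan_floor between -0.006 and 0.05 m) or height (world z) of blank_c below 0.03 m) and linear speed of each of blank_a, blank_b, blank_c below 0.03 m/s and (((horizontal distance between blank_b and pan_floor below 0.12 m and z of blank_b in the frame of pan_floor between -0.006 and 0.05 m) and (horizontal distance between blank_c and pan_floor below 0.12 m and z of blank_c in the frame of pan_floor between -0.006 and 0.05 m)) or ((horizontal distance between blank_a and pan_floor below 0.12 m and z of blank_a in the frame of pan_floor between -0.006 and 0.05 m) and (horizontal distance between blank_c and pan_floor below 0.12 m and z of blank_c in the frame of pan_floor between -0.006 and 0.05 m)) or ((horizontal distance between blank_a and pan_floor below 0.12 m and z of blank_a in the frame of pan_floor between -0.006 and 0.05 m) and (horizontal distance between blank_b and pan_floor below 0.12 m and z of blank_b in the frame of pan_floor between -0.006 and 0.05 m))) and height (world z) of long_bar below 0.03 m); the robot touches nothing.
It fails at once if the long steel bar is picked up (height (world z) of long_bar above 0.03 m).
It also fails if it takes over 72 s, if anything falls off the work surface, if the arm or the gripper's body presses on something with over 40 N, if the wrist force passes 120 N, or if a joint passes its speed limit or range.

## Robot

A 6-joint arm with a two-finger parallel gripper is mounted at the origin on the work surface. World frame = base frame: x ahead of the robot, y to its left, z up, the work surface at z = 0. Lengths are in m, angles in rad, forces in N, time in s.
With the tool pointing down it reaches from about 0.35 to 0.775 m from the base axis. Payload 7.3 kg.
Tool frame: the origin (TCP) lies at the very end of the fingers, on their centre line; the grasp point (between the pads) lies 19 mm behind it (robot.pinch_z is the distance from the TCP to the grasp point, in m); z points along the fingers, y is the line along which they close (so a half turn about z gives the same grasp; the last joint's range is limited). The gripper opens to 92 mm and grips with 3 to 60 N. Pads are 19 mm wide; open, the fingers measure 130 mm over their backs; the gripper's body (75 mm by 190 mm) begins 47 mm behind the grasp point.
Start: joints at [-1.291, 0.342, 1.524, -0, 1.275, -0.146], TCP at [0.217, -0.478, 0.227] pointing down, gripper open.
Joint ranges: [-2.53, 2.53], [-0.77, 2.02], [0.04, 2.7], [-1, 4.14], [0.28, 2.66], [-3.11, 3.11]. Speed limits (rad/s): [2.57, 2.57, 3.14, 3.14, 3.14, 3.14].

## Interface

Orientations are given as [roll, pitch, yaw] about the fixed x, y, z axes, in that order (R = Rz(yaw) Ry(pitch) Rx(roll)).
In Python, from cell import robot gives the robot as it stands.
- The arm moves only by the tool move_arm, never from a script. Its argument "motion" is a list of rows, each a list of 6 numbers: the shift along the tool's x, y, z in units of 0.1 m (1.0 is 0.1 m), then the turn, a rotation vector about the tool's x, y, z in units of pi rad (1.0 is pi rad). In form: [[dx, dy, dz, rx, ry, rz], ...]. A call has 1 to 12 rows; each row is the pose to reach, as a shift and turn from the pose commanded when the call began, along the tool's axes at that moment, turning the shorter way round; what a row does not reach only later rows make up. A row lasts 1/8 s, in which the tool goes at most 62.5 mm and 10.7 degrees, less where a joint would pass 70% of its speed; a pose out of reach is approached as far as the arm can. A call with a number of a shift or a turn outside -1 to 1 is refused whole. A call with a gripper value outside its range is refused whole. "fingers" is the opening, from -1 (shut) to 1 (fully open), set as the call begins (left out, the last holds). The fingers move at their own pace and stop on an object; "newtons" is the grip in N (left out, the last holds). Time passes only in rows, so rows that repeat a pose let the fingers close. It gives the time, the measured TCP pose, the force, the opening and the grip force at its end, in the units of the state.
- robot.observe(): the state, without advancing time (a new reading comes with each control period).
- robot.read_camera(name): name is "scene" or "top" or "wrist"; returns a dict with "image" (420x560x3 uint8, red, green, blue), "range_z" (420x560 float32, m along the optical axis (not along the pixel's ray), 0 where there is no reading), "vfov" (degrees; the focal length in pixels is half the picture's height over the tangent of half this angle, whatever the lens; pixels are square), "cx", "cy" (the principal point, pixels), "k1" (the pictures are not rectified: a ray, as slopes to the right and down, at radius r is drawn at 1 + k1 r^2 times it, then the intrinsics apply), "extrinsics" (4x4, takes a point from camera to world coordinates); the wrist camera has in their place "hand_eye" (4x4, takes a point from camera to tool coordinates, whose origin is the TCP and whose axes are the flange's). Camera axes: x right, y up, looking along -z (the intrinsics and any distortion apply to the point x, -y, -z); pixel columns grow to the right and rows downward; lengths in m; the calibration is good to about 2 mm. A picture is of the moment at which its call begins: read the wrist's pose just before it.
- robot.hand_in(): hands the job in; it is judged then, once.
The state is a dict: "time": time; "qpos": joint angles; "qvel": joint speeds; "joint_efforts": joint torques, N m; "tool_pos": TCP position; "tool_rot": TCP orientation; "contact_force": force on the tool from outside, world axes, zero at the start; "torque": the same for the moment, N m; "opening": finger opening in m; "grip_force": force on a finger pad.
Only numpy, scipy, OpenCV 4.12 (cv2) and the standard library are available. Lean on these libraries where they do the work, as an engineer would, in place of code of your own. Each camera call takes 0.05 s, during which the arm holds its last target. There are 200 camera calls.

## Working session

There is one attempt and no reset: what is moved stays moved. The work goes in short steps, Python scripts to look and compute and a tool call to move; the robot and the scene stay as the last step left them, time stands still between calls to the robot, and variables do not carry over. Pictures are saved under pics/ and viewed, at most 10 in all, crops included, and the job is handed in when it is done.

Besides the shell and the picture viewer there is one more tool, called after ">>>" as name([rows], argument=value, ...), one row to a line, values as JSON. move_arm: Moves the arm, as the interface text tells. Shifts and turns lie within -1 to 1; 1 stands for 0.1 m of shift or pi rad of turn. Its arguments: {"type":"object","properties":{"motion":{"type":"array"},"fingers":{"type":"number"},"newtons":{"type":"number"}},"required":["motion"]}

```bash
ls; mkdir -p pics; cat > h.py <<'E'
import numpy as np, cv2
from cell import robot
from scipy.spatial.transform import Rotation as R
def cam(n):
    s=robot.observe(); c=robot.read_camera(n)
    if n=='wrist':
        T=np.eye(4);T[:3,:3]=R.from_euler('xyz',s['tool_rot']).as_matrix();T[:3,3]=s['tool_pos'];c['T']=T@c['hand_eye']
    else: c['T']=c['extrinsics']
    c['f']=210/np.tan(np.radians(c['vfov'])/2)
    return c
def slopes(c,uv):
    K=np.array([[c['f'],0,c['cx']],[0,c['f'],c['cy']],[0,0,1.]])
    return cv2.undistortPoints(np.float64(uv).reshape(-1,1,2),K,np.array([c['k1'],0,0,0.])).reshape(-1,2)
def ray(c,uv):
    s=slopes(c,uv); d=np.c_[s[:,0],-s[:,1],-np.ones(len(s))]
    return c['T'][:3,3], d@c['T'][:3,:3].T
def plane(c,uv,z):
    o,d=ray(c,uv); return o+d*((z-o[2])/d[:,2])[:,None]
def cloud(c):
    v,u=np.mgrid[:420,:560]; o,d=ray(c,np.c_[u.ravel(),v.ravel()])
    P=o+d*c['range_z'].ravel()[:,None]; P[c['range_z'].ravel()==0]=np.nan
    return P.reshape(420,560,3)
def save(c,p): cv2.imwrite(p,c['image'][:,:,::-1])
E
python3 - <<'E'
from h import *
np.set_printoptions(precision=4,suppress=True)
print(robot.observe())
a=cam('scene');b=cam('top');
cv2.imwrite('pics/s.png',a['image'][:,:,::-1]);cv2.imwrite('pics/t.png',b['image'][:,:,::-1])
for c in(a,b):print(c['T'],c['f'],c['k1'])
E
```

```text
pics
{'time': 0.0, 'qpos': array([-1.291 ,  0.3427,  1.525 , -0.    ,  1.2754, -0.146 ]), 'qvel': array([ 0.0005, -0.0016,  0.001 ,  0.0021, -0.0004, -0.002 ]), 'joint_efforts': array([  0.001 , -43.1243, -24.422 ,   0.0717,   0.0558,  -0.0001]), 'tool_pos': array([ 0.2167, -0.4777,  0.226 ]), 'tool_rot': array([-3.14  , -0.0002,  0.4258]), 'contact_force': array([-0.9797, -0.0226, -0.2384]), 'torque': array([ 0.0675, -0.0296, -0.0309]), 'grip_force': 0.0, 'opening': 0.0917825398546807}
[[ 0.746  -0.5465  0.3806  0.9479]
 [ 0.6659  0.6172 -0.4191 -0.486 ]
 [-0.0059  0.5661  0.8243  0.983 ]
 [ 0.      0.      0.      1.    ]] 478.60017158898523 -0.024641178840855624
[[-0.0217  0.9856 -0.1676  0.3695]
 [-0.9995 -0.0174  0.0274 -0.0238]
 [ 0.0241  0.1681  0.9855  1.0284]
 [ 0.      0.      0.      1.    ]] 487.4581029140118 0.003872805113641879
```

View pics/s.png

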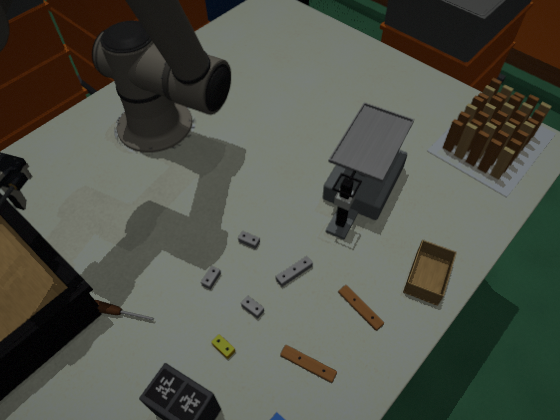

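View pics/t.png

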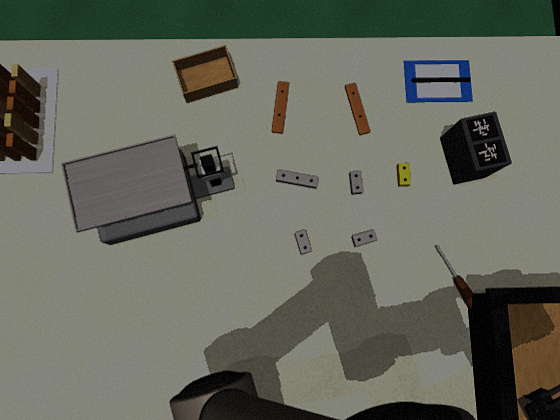

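The scene view shows grey blanks at (249,240), (211,277) and (252,306). In the top view they are at (303,241), (364,238) and (357,182). Things that could be taken for them in the top view: the long bar with three dots (297,179), the yellow look-alike (404,174) and the wooden bars (280,107) and (357,108). I'll take the three grey two-dot pieces.

```bash
python3 - <<'E'
from h import *
np.set_printoptions(precision=4,suppress=True)
b=cam('top');a=cam('scene')
P=cloud(b);hsv=cv2.cvtColor(b['image'],cv2.COLOR_RGB2HSV)
m=((P[...,2]>.012)&(P[...,2]<.03)).astype(np.uint8); m[:, :240]=0;m[280:]=0
n,l,st,ce=cv2.connectedComponentsWithStats(m)
for i in range(1,n):
    if st[i,4]<60: continue
    k=l==i; z=np.median(P[k][:,2])
    uv=np.argwhere(k)[:,::-1]; Q=plane(b,uv,.02)[:,:2]
    r=cv2.minAreaRect(np.float32(Q)*1000)
    bp=cv2.boxPoints(r); e=[bp[1]-bp[0],bp[2]-bp[1]]; e=max(e,key=np.linalg.norm)
    print(ce[i].round(),z.round(4),b['image'][k].mean(0).round(),'c mm',np.round(r[0],1),'size',np.round(r[1],1),'long yaw',np.degrees(np.arctan2(e[1],e[0])).round(1))
# pan
for nm,c in(('top',b),('scene',a)):
    Q=cloud(c); k=(Q[...,2]>.14)&(Q[...,2]<.19)&(Q[...,0]>.35)&(Q[...,1]>.1)&(Q[...,1]<.6)
    k=cv2.morphologyEx(k.astype(np.uint8),cv2.MORPH_OPEN,np.ones((9,9)))
    X=Q[k>0]; r=cv2.minAreaRect(np.float32(X[:,:2])*1000); bp=cv2.boxPoints(r)
    print(nm,'pan z',np.percentile(X[:,2],[5,50,95]),r, bp)
    C=Q[...,2]
w=cv2.resize(b['image'][130:210,170:250],(480,480),interpolation=cv2.INTER_CUBIC)
w2=cv2.resize(a['image'][150:250,300:400],(480,480),interpolation=cv2.INTER_CUBIC)
w=np.hstack([w,w2])[:,:,::-1]
cv2.imwrite('pics/post.png',cv2.resize(w,(800,400)))
w=cv2.resize(b['image'][150:260,270:420],(750,550),interpolation=cv2.INTER_CUBIC)
cv2.imwrite('pics/bl.png',w[:,:,::-1])
E
```

```text
[450. 161.] 0.0207 [8. 7. 8.] c mm [ 650.6 -426.4] size [112.1  29.5] long yaw 23.4
[404. 174.] 0.02 [119. 116.  29.] c mm [ 620.6 -324.9] size [26.1 48.4] long yaw -0.9
[297. 178.] 0.0197 [96. 92. 91.] c mm [615.8 -95.5] size [89.7 25.6] long yaw 78.7
[356. 181.] 0.0201 [91. 88. 87.] c mm [ 605.7 -221.7] size [49.5 25. ] long yaw 3.7
[303. 241.] 0.0197 [98. 94. 93.] c mm [ 480.5 -104.1] size [48.1 24.4] long yaw 15.5
[364. 237.] 0.0198 [94. 90. 89.] c mm [ 485.9 -232.3] size [24.1 49.6] long yaw -74.5
[449. 265.] 0.0163 [83. 77. 74.] c mm [ 427.3 -403.1] size [86.5 15.5] long yaw 33.1
top pan z [0.1574 0.1599 0.1649] ((578.7765502929688, 222.94775390625), (131.35504150390625, 212.31166076660156), 14.176995277404785) [[489.0998 309.7849]
 [541.0988 103.9394]
 [668.4533 136.1106]
 [616.4543 341.9561]]
scene pan z [0.1569 0.1598 0.1649] ((577.376220703125, 224.4390411376953), (132.02198791503906, 213.50479125976562), 14.182489395141602) [[487.2217 311.7642]
 [539.5327 104.767 ]
 [667.5308 137.1139]
 [615.2197 344.1111]]
```

View pics/post.png

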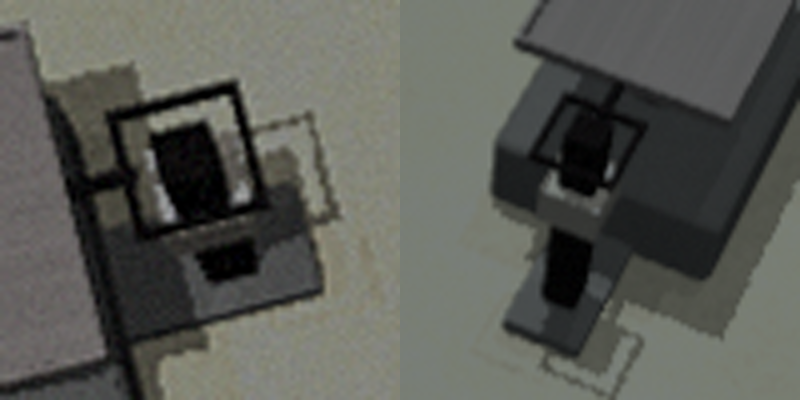

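View pics/bl.png

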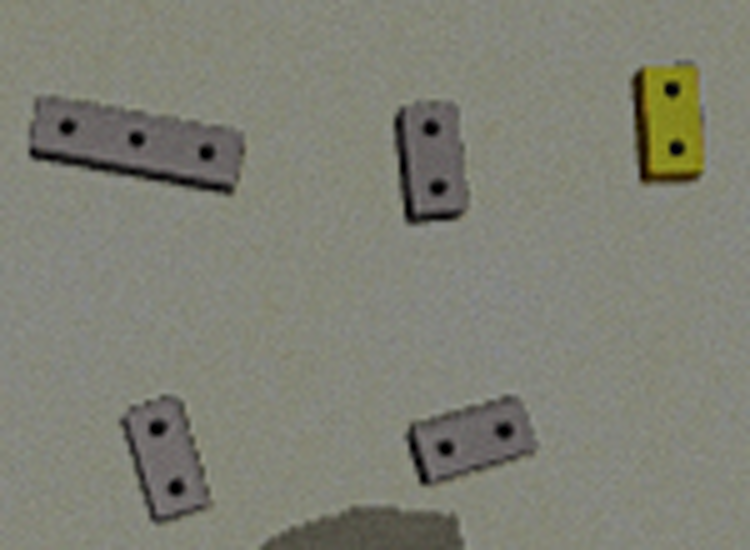

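The post crop shows the pan's ring (crop about 595,130, scene about 349,183) above the white sleeve (crop about 575,205, scene about 344,201). The blank crop confirms three grey two-dot blanks at crop (165,455), (472,440) and (433,160). The three-dot long bar is at (137,140) and the yellow piece at (670,120).

```bash
cat > plan.py <<'E'
import numpy as np,sys
# plan.py x y z psi(deg)  X Y Z PSI (mm)
a=np.array(sys.argv[1:9],float); p,psi,q,ps2=a[:3],a[3],a[4:7],a[7]
def F(t): t=np.radians(t); return np.array([[np.cos(t),np.sin(t),0],[np.sin(t),-np.cos(t),0],[0,0,-1]])
if abs(ps2-psi)>1e-6: print('turn rz',round((psi-ps2)/180,4), 'rows',np.ceil(abs(ps2-psi)/10.7))
for nm,t in(('old frame',psi),('new frame',ps2)): print(nm,'total shift',(F(t)@(q-p)/100).round(3))
E
python3 plan.py 217 -478 227 24.4 480.5 -104 90 15.5
python3 - <<'E'
from h import *
np.set_printoptions(precision=4,suppress=True)
for n in('scene','top'):
    c=cam(n); Q=cloud(c); X=Q-np.array([.6148,.0781,0]); k=(np.hypot(X[...,0],X[...,1])<.032)&(c['image'].mean(2)>75)&(Q[...,2]>.03)
    print(n,k.sum()); Z=Q[k][:,2]; print(np.percentile(Z,[0,5,25,50,75,95,100]), np.percentile(Q[k][:,:2],[5,50,95],axis=0))
    k2=(np.hypot(X[...,0],X[...,1])<.02)&(Q[...,2]>.15); print(Q[k2].mean(0),Q[k2][:,2].max())
E
```

```text
turn rz 0.0494 rows 1.0
old frame total shift [ 3.945 -2.317  1.37 ]
new frame total shift [ 3.539 -2.9    1.37 ]
scene 52
[0.1196 0.1233 0.1259 0.1266 0.1274 0.1287 0.13  ] [[0.6017 0.0598]
 [0.6208 0.0662]
 [0.6327 0.0909]]
[0.6156 0.0757 0.165 ] 0.17455814015624327
top 103
[0.1124 0.1235 0.1254 0.1269 0.1281 0.1623 0.1704] [[0.5998 0.06  ]
 [0.6189 0.0679]
 [0.6357 0.0974]]
[0.6128 0.0778 0.1674] 0.1741049141190092
```

The sleeve's top face is at about z = 0.127 m, so the mark sits at about 0.113 m and two blanks (about 0.12 m) should suit. First reach: the blank at (480.5, -104) mm.

>>> move_arm([
  [0.49,-0.29,0,0,0,0],
  [0.986,-0.579,0,0,0,0],
  [0.986,-0.579,0,0,0,0],
], fingers=0.5)

```text
time: 0.68
tool_pos: [0.2844, -0.3819, 0.227]
tool_rot: [-3.141, -0.001, 0.43]
contact_force: [0.5, -0.3, 0.6]
opening: 0.0695
grip_force: 0.0
```

>>> move_arm([
  [0.49,-0.29,0,0,0,0],
  [0.986,-0.579,0,0,0,0],
  [0.986,-0.579,0,0,0,0],
])

```text
time: 1.05
tool_pos: [0.3499, -0.2892, 0.2269]
tool_rot: [-3.142, -0.0, 0.43]
contact_force: [-0.4, -0.0, 0.6]
opening: 0.0691
grip_force: 0.0
```

>>> move_arm([
  [0.49,-0.29,0,0,0,0],
  [0.986,-0.579,0,0,0,0],
  [0.986,-0.579,0,0,0,0],
])

```text
time: 1.42
tool_pos: [0.4157, -0.1966, 0.2267]
tool_rot: [3.141, -0.0, 0.43]
contact_force: [-0.2, -0.8, -0.2]
opening: 0.0688
grip_force: 0.0
```

>>> move_arm([
  [0.49,-0.29,0.3,0,0,0.025],
  [0.987,-0.58,0.6,0,0,0.0494],
  [0.987,-0.58,0.9,0,0,0.0494],
  [0.987,-0.58,0.9,0,0,0.0494],
  [0.987,-0.58,0.9,0,0,0.0494],
])

```text
time: 2.05
tool_pos: [0.4807, -0.1061, 0.1377]
tool_rot: [3.14, -0.001, 0.269]
contact_force: [-0.4, -1.0, -0.4]
opening: 0.0688
grip_force: 0.0
```

```bash
cat >> h.py <<'E'
def blanks(c,z0=0.,ztop=.02):
    P=cloud(c); m=(abs(P[...,2]-z0-ztop)<.006).astype(np.uint8)
    m=cv2.morphologyEx(m,cv2.MORPH_OPEN,np.ones((5,5)))
    n,l,st,ce=cv2.connectedComponentsWithStats(m)
    for i in range(1,n):
        if st[i,4]<150: continue
        k=l==i; uv=np.argwhere(k)[:,::-1]; r=cv2.minAreaRect(np.float32(plane(c,uv,z0+ztop)[:,:2])*1000)
        bp=cv2.boxPoints(r); e=max([bp[1]-bp[0],bp[2]-bp[1]],key=np.linalg.norm)
        print(ce[i].round(),np.median(P[k][:,2]).round(4),c['image'][k].mean(0).round(),np.round(r[0],1),np.round(r[1],1),np.degrees(np.arctan2(e[1],e[0])).round(1))
E
python3 - <<'E'
from h import *
print(robot.observe()['tool_pos'],robot.observe()['tool_rot'])
c=cam('wrist'); save(c,'pics/w1.png'); blanks(c)
E
```

```text
[ 0.48070763 -0.10610938  0.13769987] [ 3.14035438e+00 -8.72471568e-04  2.68735968e-01]
[ 8. 31.] 0.0199 [48. 50. 51.] [549.6 115.7] [43.8  9.7] 10.9
[324.  22.] 0.0209 [140. 137. 138.] [613.7 -98.3] [81.6 25.3] 78.8
[471.  78.] 0.0207 [151. 148. 148.] [ 604.8 -219.6] [48.7 26.5] 3.9
[272. 197.] 0.0208 [107. 105. 105.] [ 480.3 -102.7] [48.1 23.7] 15.8
[426. 230.] 0.0206 [150. 147. 147.] [ 485.5 -230.7] [24.3 49.2] -74.8
```

View pics/w1.png

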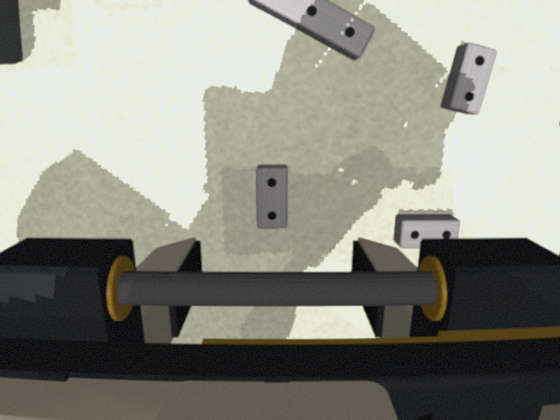

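The wrist view shows the two-dot blank at (272,197), between the fingers' line, at (480, -103) mm with yaw 15.7°. That agrees with the top view to about 1 mm.

>>> move_arm([
  [0.0,-0.026,0.4,0,0,0],
  [0.0,-0.026,0.8,0,0,0],
  [0.0,-0.026,1.0,0,0,0],
  [0.0,-0.026,1.0,0,0,0],
])

```text
time: 2.6
tool_pos: [0.4795, -0.1026, 0.0368]
tool_rot: [-3.141, 0.001, 0.269]
contact_force: [-0.1, 0.2, 0.7]
opening: 0.069
grip_force: 0.0
```

>>> move_arm([
  [0,0,0.15,0,0,0],
  [0,0,0.3,0,0,0],
  [0,0,0.335,0,0,0],
  [0,0,0.335,0,0,0],
])

```text
time: 3.1
tool_pos: [0.4796, -0.1016, 0.003]
tool_rot: [-3.141, 0.0, 0.271]
contact_force: [1.0, 0.2, 0.3]
opening: 0.0689
grip_force: 0.0
```

>>> move_arm([
  [0,0,0,0,0,0],
  [0,0,0,0,0,0],
  [0,0,0,0,0,0],
  [0,0,0,0,0,0],
  [0,0,0,0,0,0],
  [0,0,0,0,0,0],
], fingers=-1, newtons=20)

```text
time: 3.85
tool_pos: [0.4799, -0.1018, 0.0033]
tool_rot: [3.141, -0.0, 0.271]
contact_force: [-0.1, -1.3, 0.6]
opening: 0.0236
grip_force: 20.0
```

```bash
python3 plan.py 479.7 -101.7 3 15.5 564.6 277 215 15.5
```

```text
old frame total shift [ 1.83  -3.422 -2.12 ]
new frame total shift [ 1.83  -3.422 -2.12 ]
```

>>> move_arm([
  [0,0,-0.3,0,0,0],
  [0,0,-0.7,0,0,0],
  [0,0,-1.0,0,0,0],
  [0,0,-1.0,0,0,0],
])

```text
time: 4.35
tool_pos: [0.4809, -0.1021, 0.1048]
tool_rot: [3.139, -0.004, 0.271]
contact_force: [-0.2, -0.9, -2.5]
opening: 0.024
grip_force: 20.0
```

>>> move_arm([
  [0,0,-0.5,0,0,0],
  [0,0,-1.0,0,0,0],
  [0,0,-1.0,0,0,0],
])

```text
time: 4.72
tool_pos: [0.4812, -0.1022, 0.2051]
tool_rot: [3.138, -0.004, 0.271]
contact_force: [-0.6, -1.0, -2.3]
opening: 0.0237
grip_force: 20.0
```

>>> move_arm([
  [0.22,-0.43,-0.05,0,0,0],
  [0.457,-0.855,-0.1,0,0,0],
  [0.457,-0.855,-0.1,0,0,0],
])

```text
time: 5.1
tool_pos: [0.5003, -0.0043, 0.2107]
tool_rot: [-3.139, 0.003, 0.275]
contact_force: [-0.3, 0.1, -1.9]
opening: 0.0239
grip_force: 20.0
```

>>> move_arm([
  [0.22,-0.43,0,0,0,0],
  [0.457,-0.855,0,0,0,0],
  [0.457,-0.855,0,0,0,0],
])

```text
time: 5.48
tool_pos: [0.5215, 0.0894, 0.2106]
tool_rot: [-3.14, 0.004, 0.274]
contact_force: [-0.0, -0.9, -1.9]
opening: 0.0239
grip_force: 20.0
```

>>> move_arm([
  [0.22,-0.43,0,0,0,0],
  [0.457,-0.855,0,0,0,0],
  [0.457,-0.855,0,0,0,0],
])

```text
time: 5.85
tool_pos: [0.543, 0.1832, 0.2109]
tool_rot: [-3.141, 0.003, 0.273]
contact_force: [-0.2, -1.4, -1.8]
opening: 0.0237
grip_force: 20.0
```

>>> move_arm([
  [0.22,-0.43,0,0,0,0.007],
  [0.457,-0.855,0,0,0,0.007],
  [0.457,-0.855,0,0,0,0.007],
  [0.457,-0.855,0,0,0,0.007],
])

```text
time: 6.35
tool_pos: [0.5642, 0.2746, 0.2118]
tool_rot: [3.14, 0.003, 0.248]
contact_force: [-0.2, -0.3, -2.4]
opening: 0.0234
grip_force: 20.0
```

>>> move_arm([
  [0,0,0.2,0,0,0],
  [0,0,0.4,0,0,0],
  [0,0,0.5,0,0,0],
  [0,0,0.57,0,0,0],
  [0,0,0.64,0,0,0],
  [0,0,0.64,0,0,0],
  [0,0,0.64,0,0,0],
  [0,0,0.64,0,0,0],
])

```text
time: 7.35
tool_pos: [0.5647, 0.2769, 0.1496]
tool_rot: [3.142, -0.001, 0.249]
contact_force: [-0.8, -1.0, -1.3]
opening: 0.0236
grip_force: 20.0
```

>>> move_arm([
  [0,0,0,0,0,0],
  [0,0,0,0,0,0],
  [0,0,0,0,0,0],
  [0,0,-0.3,0,0,0],
  [0,0,-0.6,0,0,0],
  [0,0,-0.9,0,0,0],
], fingers=-0.13)

```text
time: 8.1
tool_pos: [0.5644, 0.2768, 0.2401]
tool_rot: [-3.142, 0.0, 0.249]
contact_force: [-0.4, 1.1, -0.2]
opening: 0.0398
grip_force: 0.0
```

>>> move_arm([
  [-0.5,0.3,0,0,0,0],
  [-0.9,0.9,0,0,0,0],
  [-0.9,0.9,0,0,0,0],
], fingers=0.5)

```text
time: 8.48
tool_pos: [0.4981, 0.1649, 0.2397]
tool_rot: [3.141, 0.0, 0.246]
contact_force: [0.7, 1.0, 0.0]
opening: 0.0652
grip_force: 0.0
```

```bash
cat > pan.py <<'E'
from h import *
np.set_printoptions(precision=4,suppress=True)
print(robot.observe()['tool_pos'],robot.observe()['time'])
for n in('top','scene'):
    c=cam(n);Q=cloud(c);X=Q[...,:2]-np.array([.5781,.2237]);t=np.radians(14.18)
    px=X[...,0]*np.cos(t)+X[...,1]*np.sin(t);py=-X[...,0]*np.sin(t)+X[...,1]*np.cos(t)
    k=(abs(px)<.055)&(abs(py)<.095)&(Q[...,2]<.19)&(Q[...,2]>.08)
    h,e=np.histogram(Q[k][:,2],np.arange(.08,.19,.003)); f=e[h.argmax()]+.0015
    f=np.median(Q[k&(abs(Q[...,2]-f)<.004)][:,2]); print(n,'floor',f)
    m=(k&(Q[...,2]>f+.012)&(Q[...,2]<f+.03)).astype(np.uint8); N,l,st,ce=cv2.connectedComponentsWithStats(m)
    for i in range(1,N):
        if st[i,4]>60: print(' item pan xy',px[l==i].mean(),py[l==i].mean(),'top above floor',np.median(Q[l==i][:,2])-f, st[i,4])
E
python3 pan.py
```

```text
[0.4981 0.1649 0.2397] 8.475
top floor 0.13888281203768704
scene floor 0.13886898994131758
 item pan xy 0.00048742589190506954 0.05047788938991185 top above floor 0.018494536553470386 180
```

One blank is in the pan and the floor settled at 0.139 m (21 mm per blank), so two blanks give about 0.118 m, inside the sleeve. Next is the blank at (605, -220.5) mm, yaw 3.8°.

```bash
python3 plan.py 499 166 240 14.2 605 -220.5 140 3.8
```

```text
turn rz 0.0578 rows 1.0
old frame total shift [0.079 4.007 1.   ]
new frame total shift [0.802 3.927 1.   ]
```

>>> move_arm([
  [0.01,0.5,0,0,0,0],
  [0.02,1.0,0,0,0,0],
  [0.02,1.0,0,0,0,0],
])

```text
time: 8.95
tool_pos: [0.5275, 0.0692, 0.2389]
tool_rot: [3.141, -0.0, 0.246]
contact_force: [0.3, 0.2, 0.5]
opening: 0.0687
grip_force: 0.0
```

>>> move_arm([
  [0.01,0.5,0,0,0,0],
  [0.02,1.0,0,0,0,0],
  [0.02,1.0,0,0,0,0],
])

```text
time: 9.32
tool_pos: [0.5538, -0.0268, 0.2387]
tool_rot: [3.141, -0.0, 0.246]
contact_force: [-0.0, 0.2, 0.4]
opening: 0.0685
grip_force: 0.0
```

>>> move_arm([
  [0.01,0.5,0,0,0,0],
  [0.02,1.0,0,0,0,0],
  [0.02,1.0,0,0,0,0],
])

```text
time: 9.7
tool_pos: [0.58, -0.1228, 0.2385]
tool_rot: [-3.141, 0.0, 0.247]
contact_force: [0.8, 0.1, 0.8]
opening: 0.0685
grip_force: 0.0
```

>>> move_arm([
  [0.01,0.5,0.3,0,0,0.05],
  [0.02,1.0,0.6,0,0,0.0578],
  [0.02,1.0,1.0,0,0,0.0578],
  [0.02,1.0,1.0,0,0,0.0578],
  [0.02,1.0,1.0,0,0,0.0578],
])

```text
time: 10.32
tool_pos: [0.6067, -0.2166, 0.1409]
tool_rot: [3.141, -0.002, 0.069]
contact_force: [-0.1, -0.2, -0.4]
opening: 0.0689
grip_force: 0.0
```

```bash
python3 - <<'E'
from h import *
print(robot.observe()['tool_pos'],robot.observe()['tool_rot'])
c=cam('wrist'); blanks(c)
E
sed -i 's/^print.*//' pan.py; python3 pan.py
```

```text
[ 0.60674848 -0.21664469  0.14090362] [ 3.14095907e+00 -1.87043211e-03  6.91363261e-02]
[542. 143.] 0.02 [31. 31. 33.] [ 662.4 -421.4] [89.8  8.6] 11.0
[120. 175.] 0.021 [184. 180. 180.] [616.2 -94.9] [90.6 25.7] 78.4
[415. 187.] 0.0207 [187. 167.   6.] [ 621.4 -323.9] [48.1 25.5] 0.6
[282. 197.] 0.0208 [109. 107. 107.] [ 606.2 -221.4] [48.6 23.4] 3.6
[540. 212.] 0.0203 [32. 31. 33.] [ 608.9 -432.3] [17.5  8. ] 14.8
[285. 329.] 0.0207 [148. 145. 145.] [ 492.1 -230.7] [20.9 48.5] -86.1
top floor 0.13889756093776268
 item pan xy -0.0009704276829406263 0.05160778654224932 top above floor 0.01975434688967187 375
scene floor 0.13887804998751208
 item pan xy 0.0004865842707399358 0.05021273329450095 top above floor 0.018633630774075816 180
```

>>> move_arm([
  [-0.01,0.046,0.4,0,0,0],
  [-0.01,0.046,0.8,0,0,0],
  [-0.01,0.046,1.0,0,0,0],
  [-0.01,0.046,1.0,0,0,0],
  [-0.01,0.046,1.0,0,0,0],
])

```text
time: 11.1
tool_pos: [0.606, -0.2233, 0.0412]
tool_rot: [3.14, -0.003, 0.067]
contact_force: [0.5, -0.2, 0.1]
opening: 0.0687
grip_force: 0.0
```

>>> move_arm([
  [0,0,0.15,0,0,0],
  [0,0,0.3,0,0,0],
  [0,0,0.37,0,0,0],
  [0,0,0.37,0,0,0],
])

```text
time: 11.6
tool_pos: [0.6046, -0.2229, 0.0014]
tool_rot: [-3.141, 0.001, 0.067]
contact_force: [-0.2, -0.1, 0.6]
opening: 0.0685
grip_force: 0.0
```

>>> move_arm([
  [0,0,0,0,0,0],
  [0,0,0,0,0,0],
  [0,0,0,0,0,0],
  [0,0,0,0,0,0],
  [0,0,0,0,0,0],
  [0,0,0,0,0,0],
], fingers=-1, newtons=20)

```text
time: 12.35
tool_pos: [0.6048, -0.2228, 0.0023]
tool_rot: [-3.141, 0.0, 0.067]
contact_force: [-0.4, 0.5, 1.7]
opening: 0.024
grip_force: 20.0
```

>>> move_arm([
  [0,0,-0.3,0,0,0],
  [0,0,-0.7,0,0,0],
  [0,0,-1.0,0,0,0],
  [0,0,-1.0,0,0,0],
])

```text
time: 12.85
tool_pos: [0.6062, -0.2238, 0.1046]
tool_rot: [3.139, -0.004, 0.067]
contact_force: [-0.0, 0.7, -1.2]
opening: 0.024
grip_force: 20.0
```

>>> move_arm([
  [0,0,-0.5,0,0,0],
  [0,0,-1.0,0,0,0],
  [0,0,-1.0,0,0,0],
  [0,0,-1.0,0,0,0],
])

```text
time: 13.35
tool_pos: [0.604, -0.2226, 0.1998]
tool_rot: [-3.14, 0.003, 0.067]
contact_force: [-0.3, -0.1, -2.1]
opening: 0.0236
grip_force: 20.0
```

```bash
python3 plan.py 604.8 -222.8 201 3.8 525 0 216 3.8;python3 plan.py 525 0 216 3.8 580.5 214 216 14.2
```

```text
old frame total shift [-0.649 -2.276 -0.15 ]
new frame total shift [-0.649 -2.276 -0.15 ]
turn rz -0.0578 rows 1.0
old frame total shift [ 0.696 -2.099  0.   ]
new frame total shift [ 1.063 -1.938  0.   ]
```

>>> move_arm([
  [-0.11,-0.38,-0.15,0,0,0],
  [-0.216,-0.759,-0.15,0,0,0],
  [-0.216,-0.759,-0.15,0,0,0],
])

```text
time: 13.72
tool_pos: [0.5766, -0.146, 0.2149]
tool_rot: [-3.139, 0.005, 0.07]
contact_force: [1.8, -0.1, -1.3]
opening: 0.0241
grip_force: 20.0
```

>>> move_arm([
  [-0.11,-0.38,0,0,0,0],
  [-0.216,-0.759,0,0,0,0],
  [-0.216,-0.759,0,0,0,0],
])

```text
time: 14.1
tool_pos: [0.5504, -0.0728, 0.2154]
tool_rot: [-3.14, 0.004, 0.069]
contact_force: [0.3, -1.3, -1.2]
opening: 0.0241
grip_force: 20.0
```

>>> move_arm([
  [-0.11,-0.38,0,0,0,0],
  [-0.216,-0.759,0,0,0,0],
  [-0.216,-0.759,0,0,0,0],
])

```text
time: 14.48
tool_pos: [0.5244, 0.0007, 0.216]
tool_rot: [-3.141, 0.002, 0.069]
contact_force: [-0.3, -0.7, -1.4]
opening: 0.0241
grip_force: 20.0
```

>>> move_arm([
  [0.06,-0.35,0,0,0,0],
  [0.13,-0.7,0,0,0,0],
  [0.13,-0.7,0,0,0,0],
])

```text
time: 14.85
tool_pos: [0.534, 0.0709, 0.2161]
tool_rot: [3.141, 0.001, 0.069]
contact_force: [0.0, 0.1, -1.8]
opening: 0.0237
grip_force: 20.0
```

>>> move_arm([
  [0.13,-0.35,0,0,0,0],
  [0.26,-0.7,0,0,0,0],
  [0.26,-0.7,0,0,0,0],
])

```text
time: 15.22
tool_pos: [0.5555, 0.1422, 0.2161]
tool_rot: [3.141, 0.001, 0.068]
contact_force: [-0.7, 0.6, -1.3]
opening: 0.0237
grip_force: 20.0
```

>>> move_arm([
  [0.15,-0.35,0,0,0,-0.03],
  [0.306,-0.7,0,0,0,-0.0578],
  [0.306,-0.7,0,0,0,-0.0578],
  [0.306,-0.7,0,0,0,-0.0578],
])

```text
time: 15.72
tool_pos: [0.5805, 0.212, 0.2164]
tool_rot: [3.141, 0.002, 0.247]
contact_force: [-0.6, -0.6, -0.9]
opening: 0.024
grip_force: 20.0
```

>>> move_arm([
  [0,0,0.25,0,0,0],
  [0,0,0.5,0,0,0],
  [0,0,0.68,0,0,0],
  [0,0,0.78,0,0,0],
  [0,0,0.88,0,0,0],
  [0,0,0.88,0,0,0],
  [0,0,0.88,0,0,0],
  [0,0,0.88,0,0,0],
])

```text
time: 16.73
tool_pos: [0.5807, 0.2141, 0.1299]
tool_rot: [3.141, -0.001, 0.249]
contact_force: [-0.4, -1.1, -0.0]
opening: 0.0236
grip_force: 20.0
```

>>> move_arm([
  [0,0,0,0,0,0],
  [0,0,0,0,0,0],
  [0,0,0,0,0,0],
  [0,0,-0.3,0,0,0],
  [0,0,-0.6,0,0,0],
  [0,0,-1.0,0,0,0],
], fingers=-0.16)

```text
time: 17.48
tool_pos: [0.5799, 0.2139, 0.2294]
tool_rot: [3.142, 0.002, 0.249]
contact_force: [0.3, 0.8, -0.5]
opening: 0.0385
grip_force: 0.0
```

>>> move_arm([
  [-0.5,0.3,-0.2,0,0,0],
  [-1.0,0.6,-0.4,0,0,0],
  [-1.0,0.9,-0.4,0,0,0],
  [-1.0,0.9,-0.4,0,0,0],
])

```text
time: 17.98
tool_pos: [0.5058, 0.1007, 0.2699]
tool_rot: [3.141, -0.001, 0.246]
contact_force: [-0.5, 0.9, -0.7]
opening: 0.0388
grip_force: 0.0
```

>>> move_arm([
  [-0.3,0.5,0,0,0,0],
  [-0.5,1.0,0,0,0,0],
  [-0.5,1.0,0,0,0,0],
  [-0.5,1.0,0,0,0,0],
  [-0.5,1.0,0,0,0,0],
])

```text
time: 18.6
tool_pos: [0.4819, -0.0056, 0.269]
tool_rot: [-3.141, 0.0, 0.25]
contact_force: [-0.4, -0.1, -0.1]
opening: 0.0385
grip_force: 0.0
```

```bash
python3 pan.py; python3 - <<'E'
from h import *
a=cam('scene');b=cam('top')
w=np.hstack([cv2.resize(a['image'][100:250,270:420],(400,400),interpolation=cv2.INTER_CUBIC),cv2.resize(a['image'][160:230,310:380],(400,400),interpolation=cv2.INTER_CUBIC)])
cv2.imwrite('pics/end.png',w[:,:,::-1]); print(robot.observe()['time'])
blanks(b)
E
```

```text
top floor 0.119457205255244
 item pan xy 0.0008711095523173534 -0.012754212427608009 top above floor 0.01959027755125181 349
 item pan xy -0.001029798450896161 0.0515717426095884 top above floor 0.019544587309741568 361
scene floor 0.11953804168665993
 item pan xy 0.0009860789833202937 0.050558706750386984 top above floor 0.018684593264628457 177
 item pan xy 0.00143998290126476 -0.012763733939725784 top above floor 0.019658671711886344 194
18.8
[404. 173.] 0.0198 [139. 137.  35.] [ 621.7 -325.1] [24.6 46.5] -0.4
[363. 238.] 0.0198 [110. 105. 105.] [ 483.4 -232.1] [46.5 23.1] 88.9
[536. 359.] 0.0222 [130.  95.  55.] [ 230.8 -571.8] [107.3 225.9] -1.5
```

View pics/end.png

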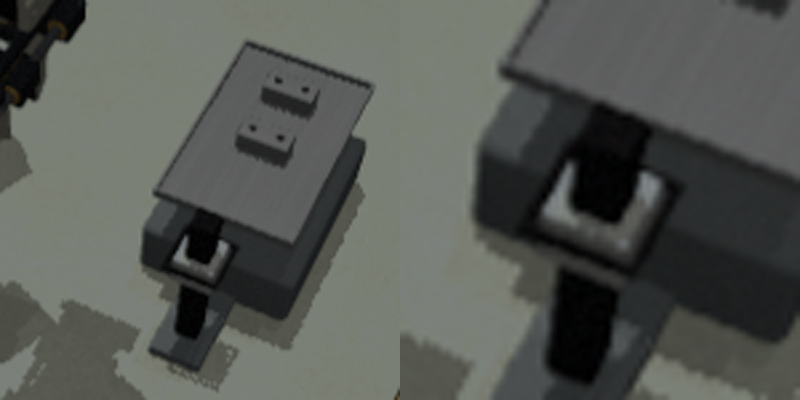

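The crop shows two blanks in the pan, (290,95) and (265,140). The black ring (605,215) sits round the white sleeve, a little below its top. I'll confirm it has settled, then hand in.

>>> move_arm([
  [0,0,0,0,0,0],
  [0,0,0,0,0,0],
  [0,0,0,0,0,0],
  [0,0,0,0,0,0],
  [0,0,0,0,0,0],
  [0,0,0,0,0,0],
  [0,0,0,0,0,0],
  [0,0,0,0,0,0],
])

```text
time: 19.8
tool_pos: [0.4817, -0.0071, 0.2692]
tool_rot: [3.141, -0.0, 0.249]
contact_force: [-0.3, 0.1, -0.5]
opening: 0.0388
grip_force: 0.0
```

```bash
python3 pan.py; python3 - <<'E'
from h import *
f=0.1195
for n in('scene','top'):
    c=cam(n); Q=cloud(c); X=Q-np.array([.6148,.0781,0]); k=(np.hypot(X[...,0],X[...,1])<.027)&(c['image'].mean(2)>75)&(Q[...,2]>.03)&(Q[...,2]<.14)
    top=np.percentile(Q[k][:,2],60); print(n,k.sum(),'sleeve top',top)
if abs(f-(top-.014))<.012: print(robot.hand_in())
E
```

```text
top floor 0.11945693137278668
 item pan xy 0.0007804507162902571 -0.012695917168519581 top above floor 0.019636101556499086 347
 item pan xy -0.0007727212975536129 0.0516568095363829 top above floor 0.019584085257202344 357
scene floor 0.11957841512301881
 item pan xy 0.0003503296515941905 0.05065016037937876 top above floor 0.018390636540448257 177
 item pan xy 0.0012072237607129806 -0.012823578309359186 top above floor 0.019422493406689223 201
scene 88 sleeve top 0.12666291203499513Traceback (most recent call last):
  File "<stdin>", line 5, in <module>
    return _quantile_unchecked(
        a, q, axis, out, overwrite_input, method, keepdims, weights)
    return _ureduce(a,
                    func=_quantile_ureduce_func,
    ...<5 lines>...
                    overwrite_input=overwrite_input,
                    method=method)
    r = func(a, **kwargs)
    result = _quantile(arr,
                       quantiles=q,
    ...<2 lines>...
                       out=out,
                       weights=wgt)
    slices_having_nans = np.isnan(arr[-1, ...])
                                  ~~~^^^^^^^^^
IndexError: index -1 is out of bounds for axis 0 with size 0
```

The pan is steady at 0.1195 m and the mark is at 0.1127 m (sleeve top 0.1267 m), a difference of 7 mm, which is inside the 14 mm limit. The top camera's view of the sleeve was hidden by the arm, which is why that script failed.

```bash
python3 -c "
from cell import robot
print(robot.hand_in())"
```

```text
the job is handed in; nothing more can be done
None
```

I handed the job in with two blanks in the pan and the pointer ring level with the white mark sleeve (pan 0.1195 m, mark about 0.113 m, limit 14 mm); the third blank, the long bar and the yellow look-alike were left on the bench, and the hand-in gave no verdict.

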